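# Sort the kiln load into its ware trays

## Task

The kiln has been emptied onto the table: put the two red vases, the black vase and the two cream kiln posts into the wooden trays whose test tiles match them (red, black, cream). Stand each piece upright and flat on the floor of a bay, roughly in its middle, one piece to a bay, and set it down without dropping it. Leave the green bowl and the blue tumbler where they are.

Things in the scene. Friction and masses are not known exactly. Their poses are not given: they have to be found in the camera images.
- red_vase_1: small round-bellied bud vase, red all over, 75 mm tall, upright on the table at the start; belly 54 mm in diameter from 24 to 36 mm above its foot (grip it there), foot 34 mm, neck 22 mm at 56 to 63 mm, lip 32 mm in diameter; about 0.1 kg. Origin: centre of its underside, z up along its axis
- red_vase_2: small round-bellied bud vase, red all over, 75 mm tall, upright on the table at the start; belly 54 mm in diameter from 24 to 36 mm above its foot (grip it there), foot 34 mm, neck 22 mm at 56 to 63 mm, lip 32 mm in diameter; about 0.1 kg. Origin: centre of its underside, z up along its axis. Same as red_vase_1
- black_vase: small round-bellied bud vase, black all over, 75 mm tall, upright on the table at the start; belly 54 mm in diameter from 24 to 36 mm above its foot (grip it there), foot 34 mm, neck 22 mm at 56 to 63 mm, lip 32 mm in diameter; about 0.1 kg. Origin: centre of its underside, z up along its axis
- post_1: a kiln post (shelf prop): a plain unglazed cream cylinder, 36 mm in diameter and 60 mm tall, with a dark bore mark on top, standing upright on the table at the start; about 0.1 kg. Origin: centre of its underside; z up along its axis
- post_2: a kiln post (shelf prop): a plain unglazed cream cylinder, 36 mm in diameter and 60 mm tall, with a dark bore mark on top, standing upright on the table at the start; about 0.1 kg. Origin: centre of its underside; z up along its axis. Same as post_1
- red_tray: pale wooden tray fixed to the table, with a red tile; for the two red vases. 76 mm (x) by 147 mm (y), floor 5 mm above the table; rim and partition 5 mm thick, 12 mm high. Two bays, 66 x 66 mm inside, centred at x 0, y +35.5 and -35.5 mm. Tile 26 x 60 mm, top at 12 mm, centred at x 55 mm on a ledge to x 72 mm. Origin: tray centre, table height; +x away from robot within 0.15 rad
- black_tray: pale wooden tray fixed to the table, with a black tile; for the black vase, either bay. 76 mm (x) by 147 mm (y), floor 5 mm above the table; rim and partition 5 mm thick, 12 mm high. Two bays, 66 x 66 mm inside, centred at x 0, y +35.5 and -35.5 mm. Tile 26 x 60 mm, top at 12 mm, centred at x 55 mm on a ledge to x 72 mm. Origin: tray centre, table height; +x away from robot within 0.15 rad
- post_tray: pale wooden tray fixed to the table, with a cream, unglazed tile; for the two kiln posts. 76 mm (x) by 147 mm (y), floor 5 mm above the table; rim and partition 5 mm thick, 12 mm high. Two bays, 66 x 66 mm inside, centred at x 0, y +35.5 and -35.5 mm. Tile 26 x 60 mm, top at 12 mm, centred at x 55 mm on a ledge to x 72 mm. Origin: tray centre, table height; +x away from robot within 0.15 rad
- green_bowl: a green glazed bowl, 76 mm across and 42 mm tall, standing among the ware; not to be moved. Origin: centre of its underside
- blue_tumbler: a blue glazed tumbler without a handle, 60 mm across and 70 mm tall, standing among the ware; not to be moved. Origin: centre of its underside
Mind the look-alikes: they are no part of the job. Leave any turquoise look-alike of the post_2 alone. What is shaped like the red_tray but yellow is not meant.

How it is judged:
By the outcome, as a careful person would: the job done as asked, in the order asked, and still so for the second after the job is handed in, with the robot touching nothing.
It also fails if it takes over 112 s, if anything falls off the work surface, if the arm or the gripper's body presses on something with over 40 N, if the wrist force passes 120 N, or if a joint passes its speed limit or range.

## Robot

A 7-joint arm with a two-finger parallel gripper is mounted at the origin on the work surface. World frame = base frame: x ahead of the robot, y to its left, z up, the work surface at z = 0. Lengths are in m, angles in rad, forces in N, time in s.
With the tool pointing down it reaches from about 0.4 to 0.85 m from the base axis. Payload 10.4 kg.
Tool frame: the origin (TCP) lies on the centre line of the jaws, within the pads' length; the fingertips stand 11 mm ahead of it and the grasp point (between the pads) lies 8 mm behind it (tip_reach is the distance from the TCP to the fingertips, in m); z points along the fingers, y is the line along which they close (so a half turn about z gives the same grasp; the last joint's range is limited). The gripper opens to 85 mm and grips with 20 to 120 N. Pads are 22 mm wide; open, the fingers measure 114 mm over their backs; the gripper's body (76 mm by 85 mm) begins 54 mm behind the grasp point. The pads swing forward as they close: fully open they stand 13 mm farther back than shut.
Start: joints at [1.239, 0.332, -0.065, 1.46, 0.022, 1.35, -0.088], TCP at [0.19, -0.595, 0.242] pointing down, gripper open.
Joint ranges: [-2.6, 2.6], [-0.5, 2.12], [-1.47, 1.34], [0.16, 2.42], [-1.27, 4.41], [0.06, 2.06], [-2.6, 2.6]. Speed limits (rad/s): [2.22, 2.22, 2.79, 2.79, 3.14, 3.14, 3.14].

## Interface

Orientations are given as a unit quaternion [x, y, z, w].
In Python, from workcell import get_obs, camera, hand_in, tip_reach gives the robot as it stands. The module is installed in compiled form; this text tells all that it offers.
- The arm moves only by the tool move_arm, never from a script. Its argument "plan" is a list of rows, each an object with "delta_pos": the shift along the tool's x, y, z in fractions of the full range, 1 being 0.6 m, a list of three; "turn": the turn, a rotation vector about the tool's x, y, z in normalised numbers (1 is pi rad), a list of three; "fingers": the closure, from 0 (fully open) to 1 (shut). A call has 1 to 12 rows; each row is the pose to reach, as a shift and turn from the pose commanded when the call began, along the tool's axes at that moment; what a row does not reach only later rows make up. A row lasts 1/8 s, in which the tool goes at most 62.5 mm and 10.7 degrees, less where a joint would pass 70% of its speed; a pose out of reach is approached as far as the arm can. No shift or turn number may pass 1 either way. A call with a gripper value outside its range is refused whole. The fingers move at their own pace and stop on an object; "force" is the grip in N (left out, the last holds). Time passes only in rows, so rows that repeat a pose let the fingers close. It gives the time, the measured TCP pose, the force, the opening and the grip force at its end, in the units of the state.
- get_obs(): the state, without advancing time (a new reading comes with each control period).
- camera(name): name is "scene" or "side" or "wrist"; returns a dict with "color" (420x560x3 uint8, red, green, blue), "range_z" (420x560 float32, m along the optical axis (not along the pixel's ray), 0 where there is no reading), "fx", "fy", "cx", "cy" (pixels), "R" (3x3) and "t" (3): a world point X has camera coordinates R X + t; the wrist camera has in their place "tool_from_camera" (4x4, takes a point from camera to tool coordinates, whose origin is the TCP and whose axes are the flange's). Camera axes: x right, y down, z forward; pixel columns grow to the right and rows downward; lengths in m; the calibration is good to about 2 mm. A picture is of the moment at which its call begins: read the wrist's pose just before it.
- hand_in(): hands the job in; it is judged then, once.
The state is a dict: "clock": time; "joint_pos": joint angles; "joint_velocities": joint speeds; "tau": joint torques, N m; "position": TCP position; "ee_rot": TCP orientation; "ft_force": force on the tool from outside, world axes, zero at the start; "torque": the same for the moment, N m; "grip_width": opening from 0.0 (shut) to 1.0 (fully open); "grasp_force": force on a finger pad.
Only numpy, scipy, OpenCV 4.12 (cv2) and the standard library are available. Lean on these libraries where they do the work, as an engineer would, in place of code of your own. Each camera call takes 0.05 s, during which the arm holds its last target. There are 200 camera calls.

## Working session

There is one attempt and no reset: what is moved stays moved. The work goes in short steps, Python scripts to look and compute and a tool call to move; the robot and the scene stay as the last step left them, time stands still between calls to the robot, and variables do not carry over. Pictures are saved under pics/ and viewed, at most 14 in all, crops included, and the job is handed in when it is done.

Besides the shell and the picture viewer there is one more tool, called after ">>>" by a JSON object that holds its "op" and its "data". move_arm: Moves the arm, as the interface text tells. Its arguments: {"type":"object","properties":{"plan":{"type":"array","items":{"type":"object","properties":{"delta_pos":{"type":"array","items":{"type":"number"}},"turn":{"type":"array","items":{"type":"number"}},"fingers":{"type":"number"}}}},"force":{"type":"number"}},"required":["plan"]}

```bash
mkdir -p pics; python3 - <<'E'
from workcell import *
import cv2, numpy as np
o=get_obs();print(o, tip_reach)
for n in("scene","side"):
    c=camera(n);np.savez(n+"0.npz",**{k:v for k,v in c.items()})
    cv2.imwrite(f"pics/{n}0.png",c["color"][...,::-1]);print(n,c["fx"],c["cx"],c["cy"],c["R"],c["t"],(c["range_z"]==0).mean())
E
```

```text
{'clock': 0.0, 'joint_pos': array([ 1.23938327,  0.33288141, -0.06471081,  1.46095076,  0.02163498,
        1.34988745, -0.08850644]), 'joint_velocities': array([-0.00124412,  0.00057477, -0.00017666,  0.00020459,  0.00031202,
        0.00077833,  0.00035783]), 'tau': array([ 2.91696670e-04, -6.25450516e+01,  4.90960618e-02, -3.91610026e+01,
        1.61564257e-02,  9.85471270e-03,  2.29309768e-05]), 'position': array([ 0.18983666, -0.59509457,  0.24150549]), 'ee_rot': array([ 9.88100213e-01,  1.53809812e-01, -1.57485030e-04, -6.97574980e-04]), 'ft_force': array([ 0.5633997 ,  0.20744003, -0.85738783]), 'torque': array([-0.00816259, -0.00334924, -0.02086921]), 'grasp_force': 0.0, 'grip_width': 0.9998442203353505} 0.011
scene 456.73958199571246 278.9519482331058 209.1204200814412 [[-0.55062447  0.83472778 -0.00649854]
 [ 0.640079    0.4172025  -0.64516738]
 [-0.53582792 -0.35940453 -0.76401363]] [ 0.2499852  -0.25865432  1.43745023] 0.003784013605442177
side 421.67068448728537 278.4455747707611 206.67417225430665 [[-0.69558333 -0.7182183   0.01806396]
 [-0.48478637  0.450655   -0.74959473]
 [ 0.53023204 -0.53016275 -0.66165054]] [0.29937072 0.23841681 0.85533038] 0.0040178571428571425
```

View pics/scene0.png

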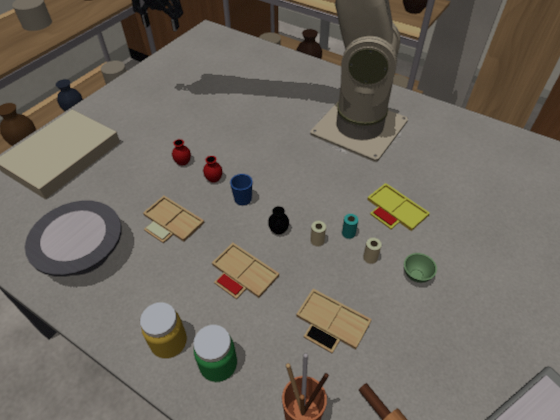

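View pics/side0.png

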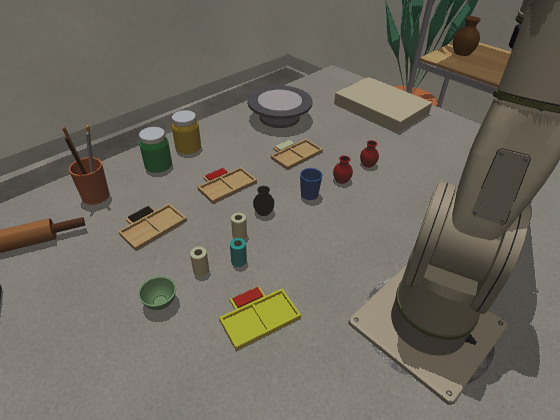

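The scene picture shows red vases at (181,153) and (213,170), the tumbler at (242,189), and the black vase at (279,221). The cream posts are at (318,233) and (372,251), turquoise at (350,226), and the bowl at (420,268). The cream-tile tray is at (173,220), the red-tile tray at (245,270), the black-tile tray at (333,318), and the yellow decoy at (398,207). The side view agrees. Next I'll build a top-down orthoimage.

```bash
cat > h.py <<'E'
import numpy as np
def cloud(c):
    z=c["range_z"];v,u=np.mgrid[:420,:560]
    p=np.stack([(u-c["cx"])/c["fx"]*z,(v-c["cy"])/c["fy"]*z,z],-1)
    return (p-c["t"])@c["R"]   # R^T (p-t)
def ray(c,u,v,h):
    d=c["R"].T@np.array([(u-c["cx"])/c["fx"],(v-c["cy"])/c["fy"],1]);o=-c["R"].T@c["t"]
    return o+d*(h-o[2])/d[2]
E
python3 - <<'E'
import numpy as np,cv2
from h import *
px={"scene":dict(red1=(181,155),red2=(213,172),tumb=(242,191),black=(279,222),pA=(318,235),pB=(372,253),bowl=(420,270),teal=(350,228)),
"side":dict(red1=(369,157),red2=(343,174),tumb=(311,186),black=(263,204),pA=(239,230),pB=(200,266),bowl=(158,296),teal=(238,254))}
S=400
for n in px:
    c=dict(np.load(n+"0.npz"));P=cloud(c)
    for k,(u,v) in px[n].items():
        q=P[v-22:v+23,u-16:u+17].reshape(-1,3);m=P[v,u]
        q=q[np.linalg.norm(q[:,:2]-m[:2],axis=1)<.05]
        t=np.percentile(q[:,2],98)
        top=q[q[:,2]>t-.008]
        b=q[(q[:,2]>.012)]
        print(n,k,"tbl z",np.percentile(q[:,2],5).round(4),"top",t.round(4),"topc",top.mean(0).round(4)[:2],"pxpt",m.round(3),len(top))
    # ortho: x 0.2..0.9 (up), y -.6...6 ; rectified onto z=0.012
    X,Y=np.meshgrid(np.arange(.2,.9,.001),np.arange(-.5,.5,.001),indexing="ij")
    w=np.stack([X,Y,0*X+.012],-1)@c["R"].T+c["t"]
    im=cv2.remap(c["color"],(w[...,0]/w[...,2]*c["fx"]+c["cx"]).astype("f4"),(w[...,1]/w[...,2]*c["fy"]+c["cy"]).astype("f4"),1)
    cv2.imwrite(f"pics/ortho_{n}.png",cv2.resize(im[::-1,::-1,::-1],(800,560)))
E
```

```text
scene red1 tbl z -0.0042 top 0.0748 topc [ 0.4226 -0.3605] pxpt [ 0.434 -0.346  0.044] 73
scene red2 tbl z -0.0042 top 0.0749 topc [ 0.4266 -0.2417] pxpt [ 0.441 -0.223  0.049] 80
scene tumb tbl z -0.0035 top 0.0691 topc [ 0.4522 -0.1175] pxpt [ 0.465 -0.107  0.064] 101
scene black tbl z -0.0037 top 0.0755 topc [0.4789 0.0127] pxpt [0.488 0.023 0.049] 102
scene pA tbl z -0.0037 top 0.0611 topc [0.4567 0.1153] pxpt [0.47  0.124 0.049] 155
scene pB tbl z -0.0031 top 0.0614 topc [0.4305 0.2491] pxpt [0.444 0.256 0.045] 164
scene bowl tbl z -0.0026 top 0.0425 topc [0.4035 0.3638] pxpt [0.4   0.366 0.008] 201
scene teal tbl z -0.0035 top 0.0611 topc [0.3931 0.1701] pxpt [0.406 0.178 0.045] 147
side red1 tbl z -0.0013 top 0.0762 topc [ 0.4185 -0.3615] pxpt [ 0.408 -0.345  0.04 ] 65
side red2 tbl z -0.0014 top 0.0765 topc [ 0.4224 -0.2424] pxpt [ 0.408 -0.225  0.039] 72
side tumb tbl z -0.001 top 0.0712 topc [ 0.4315 -0.1167] pxpt [ 0.42  -0.107  0.054] 97
side black tbl z -0.001 top 0.0767 topc [0.4738 0.0123] pxpt [0.46  0.027 0.046] 90
side pA tbl z -0.0012 top 0.0621 topc [0.4503 0.1146] pxpt [0.44  0.122 0.033] 142
side pB tbl z -0.0011 top 0.0621 topc [0.4241 0.2485] pxpt [0.411 0.256 0.035] 185
side bowl tbl z -0.0004 top 0.0437 topc [0.417  0.3552] pxpt [0.426 0.357 0.007] 248
side teal tbl z -0.0011 top 0.0622 topc [0.3868 0.1698] pxpt [0.376 0.178 0.042] 175
```

View pics/ortho_scene.png

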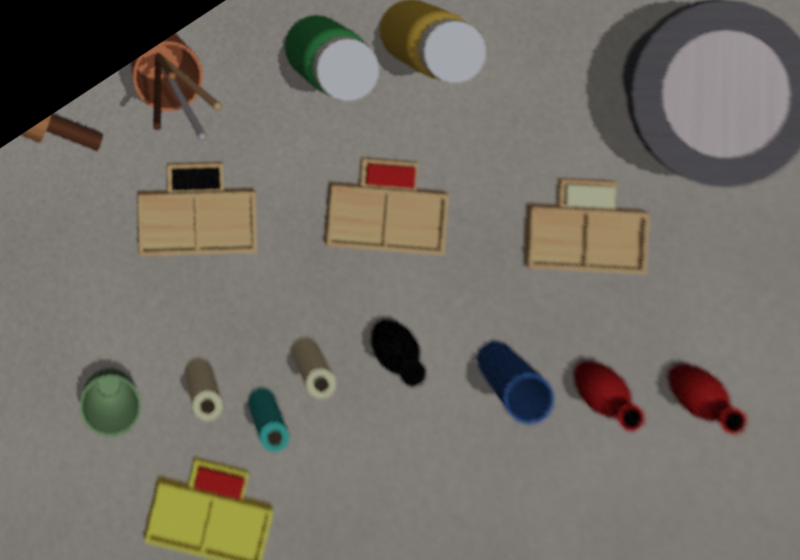

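View pics/ortho_side.png

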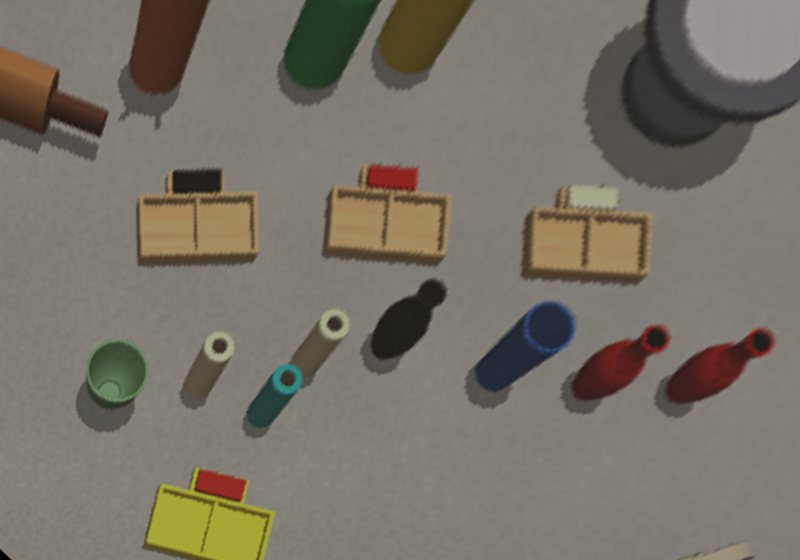

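Units first: shifts go in shares of 0.6 m and turns go in shares of pi rad. So 0.403 m / 0.6 = 0.6717, -0.244 m / 0.6 = -0.4067, -1.262 rad / 3.1416 = -0.4017.

>>> {"op": "move_arm", "data": {"plan": [{"delta_pos":[0.6717,-0.4067,-0.18],"turn":[0,0,-0.4017],"fingers":0},{"delta_pos":[0.6717,-0.4067,-0.18],"turn":[0,0,-0.4017],"fingers":0},{"delta_pos":[0.6717,-0.4067,-0.18],"turn":[0,0,-0.4017],"fingers":0},{"delta_pos":[0.6717,-0.4067,-0.18],"turn":[0,0,-0.4017],"fingers":0},{"delta_pos":[0.6717,-0.4067,-0.18],"turn":[0,0,-0.4017],"fingers":0},{"delta_pos":[0.6717,-0.4067,-0.18],"turn":[0,0,-0.4017],"fingers":0},{"delta_pos":[0.6717,-0.4067,-0.18],"turn":[0,0,-0.4017],"fingers":0},{"delta_pos":[0.6717,-0.4067,-0.18],"turn":[0,0,-0.4017],"fingers":0},{"delta_pos":[0.6717,-0.4067,-0.18],"turn":[0,0,-0.4017],"fingers":0},{"delta_pos":[0.6717,-0.4067,-0.18],"turn":[0,0,-0.4017],"fingers":0},{"delta_pos":[0.6717,-0.4067,-0.18],"turn":[0,0,-0.4017],"fingers":0},{"delta_pos":[0.6717,-0.4067,-0.18],"turn":[0,0,-0.4017],"fingers":0}]}}

```text
clock: 1.6
position: [0.4991, -0.2414, 0.3501]
ee_rot: [0.708, 0.706, -0.0, -0.0]
ft_force: [0.4, 0.7, -0.6]
grip_width: 0.998
grasp_force: 0.0
```

```bash
cat > w.py <<'E'
import sys,numpy as np,cv2
from workcell import *
from scipy.spatial.transform import Rotation as Ro
n=sys.argv[1]
o=get_obs();c=camera("wrist")
T=np.eye(4);T[:3,:3]=Ro.from_quat(o["ee_rot"]).as_matrix();T[:3,3]=o["position"]
M=T@c["tool_from_camera"]; R=M[:3,:3].T;t=-R@M[:3,3]
np.savez(n+".npz",**{k:c[k] for k in("color","range_z","fx","fy","cx","cy")},R=R,t=t)
X,Y=np.meshgrid(np.arange(.3,.75,.00075),np.arange(-.45,.45,.00075),indexing="ij")
# ortho around view centre on z=.012
p=M[:3,2];ctr=M[:3,3]+p*(.012-M[2,3])/p[2]
x0,y0=round(ctr[0],2),round(ctr[1],2)
X,Y=np.meshgrid(x0+np.arange(-300,300)*.001,y0+np.arange(-400,400)*.001,indexing="ij")
w=np.stack([X,Y,0*X+.012],-1)@R.T+t
im=cv2.remap(c["color"],(w[...,0]/w[...,2]*c["fx"]+c["cx"]).astype("f4"),(w[...,1]/w[...,2]*c["fy"]+c["cy"]).astype("f4"),1)
cv2.imwrite(f"pics/{n}.png",im[::-1,::-1,::-1])
print("clock",o["clock"],"pos",o["position"].round(4),"cam",M[:3,3].round(3),"ax",p.round(3),"ortho: x=%.3f-(v-300)/1000, y=%.3f-(u-400)/1000"%(x0,y0))
E
python3 w.py wr1
```

```text
clock 1.6 pos [ 0.4991 -0.2414  0.3501] cam [ 0.499 -0.175  0.482] ax [-0.    -0.263 -0.965] ortho: x=0.500-(v-300)/1000, y=-0.300-(u-400)/1000
```

View pics/wr1.png

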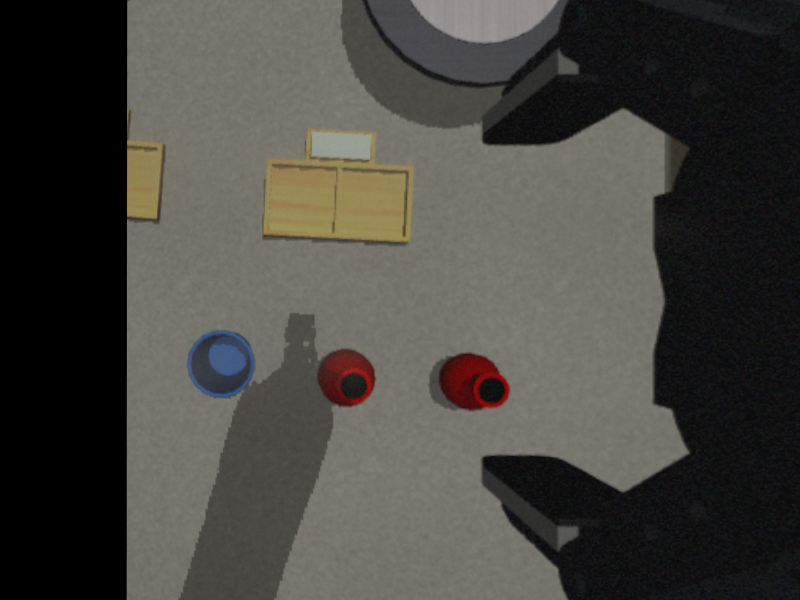

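The wrist view shows the post tray with corners (266,159), (412,166), (409,242) and (263,236), so its centre is (0.599,-0.237) with yaw about -0.05. The lips at (353,384) and (490,390) put the red vases at (0.426,-0.242) and (0.421,-0.361). All of this agrees with the fixed cameras. Next is the other half of the table.

In the tool's units: 0.38 m / 0.6 = 0.6333.

>>> {"op": "move_arm", "data": {"plan": [{"delta_pos":[0.6333,0,0],"turn":[0,0,0],"fingers":0},{"delta_pos":[0.6333,0,0],"turn":[0,0,0],"fingers":0},{"delta_pos":[0.6333,0,0],"turn":[0,0,0],"fingers":0},{"delta_pos":[0.6333,0,0],"turn":[0,0,0],"fingers":0},{"delta_pos":[0.6333,0,0],"turn":[0,0,0],"fingers":0},{"delta_pos":[0.6333,0,0],"turn":[0,0,0],"fingers":0},{"delta_pos":[0.6333,0,0],"turn":[0,0,0],"fingers":0},{"delta_pos":[0.6333,0,0],"turn":[0,0,0],"fingers":0},{"delta_pos":[0.6333,0,0],"turn":[0,0,0],"fingers":0}]}}

```text
clock: 2.78
position: [0.5002, 0.1376, 0.3502]
ee_rot: [0.708, 0.706, -0.0, 0.0]
ft_force: [-0.1, 0.3, -0.2]
grip_width: 0.998
grasp_force: 0.0
```

```bash
python3 w.py wr2
```

```text
clock 2.775 pos [0.5002 0.1376 0.3502] cam [0.501 0.204 0.482] ax [-0.    -0.263 -0.965] ortho: x=0.500-(v-300)/1000, y=0.080-(u-400)/1000
```

View pics/wr2.png

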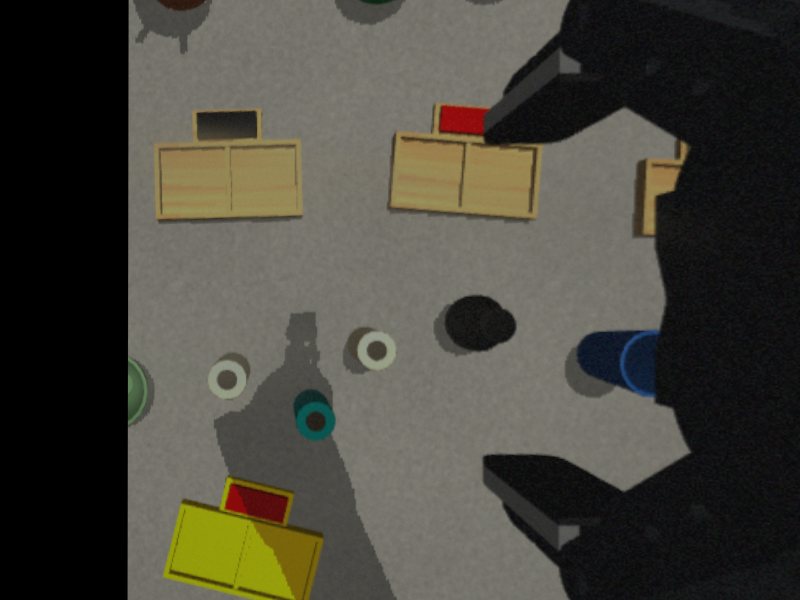

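Black tray corners (155,145)–(302,216) give centre (0.620,0.2515). Red tray corners (397,132)–(537,219) give centre (0.6245,0.0135). The post tops at (377,350) and (228,379) give (0.454,0.114) and (0.428,0.248), and the black lip at (497,325) gives (0.478,0.0125). Everything is consistent, so I'll start with red vase 2.

In the tool's units: -0.382 m / 0.6 = -0.6367, 0.19 m / 0.6 = 0.3167.

>>> {"op": "move_arm", "data": {"plan": [{"delta_pos":[-0.6367,-0.1233,0.1667],"turn":[0,0,0],"fingers":0},{"delta_pos":[-0.6367,-0.1233,0.1667],"turn":[0,0,0],"fingers":0},{"delta_pos":[-0.6367,-0.1233,0.1667],"turn":[0,0,0],"fingers":0},{"delta_pos":[-0.6367,-0.1233,0.1667],"turn":[0,0,0],"fingers":0},{"delta_pos":[-0.6367,-0.1233,0.1667],"turn":[0,0,0],"fingers":0},{"delta_pos":[-0.6367,-0.1233,0.1667],"turn":[0,0,0],"fingers":0},{"delta_pos":[-0.6367,-0.1233,0.1667],"turn":[0,0,0],"fingers":0},{"delta_pos":[-0.6367,-0.1233,0.25],"turn":[0,0,0],"fingers":0},{"delta_pos":[-0.6367,-0.1233,0.3167],"turn":[0,0,0],"fingers":0},{"delta_pos":[-0.6367,-0.1233,0.3667],"turn":[0,0,0],"fingers":0},{"delta_pos":[-0.6367,-0.1233,0.3667],"turn":[0,0,0],"fingers":0},{"delta_pos":[-0.6367,-0.1233,0.3667],"turn":[0,0,0],"fingers":0}]}}

```text
clock: 4.32
position: [0.4261, -0.2434, 0.1317]
ee_rot: [0.707, 0.707, 0.0, 0.001]
ft_force: [0.7, -0.1, 0.2]
grip_width: 1.0
grasp_force: 0.0
```

In the tool's units: 0.11 m / 0.6 = 0.1833, 0.001 m / 0.6 = 0.0017.

>>> {"op": "move_arm", "data": {"force": 30, "plan": [{"delta_pos":[0.0017,0,0.0583],"turn":[0,0,0],"fingers":0},{"delta_pos":[0.0017,0,0.1167],"turn":[0,0,0],"fingers":0},{"delta_pos":[0.0017,0,0.1583],"turn":[0,0,0],"fingers":0},{"delta_pos":[0.0017,0,0.1833],"turn":[0,0,0],"fingers":0},{"delta_pos":[0.0017,0,0.1833],"turn":[0,0,0],"fingers":0},{"delta_pos":[0.0017,0,0.1833],"turn":[0,0,0],"fingers":0.3},{"delta_pos":[0.0017,0,0.1833],"turn":[0,0,0],"fingers":0.6},{"delta_pos":[0.0017,0,0.1833],"turn":[0,0,0],"fingers":0.6},{"delta_pos":[0.0017,0,0.1833],"turn":[0,0,0],"fingers":0.6},{"delta_pos":[0.0017,0,0.1833],"turn":[0,0,0],"fingers":0.6}]}}

```text
clock: 5.58
position: [0.4264, -0.242, 0.0217]
ee_rot: [0.707, 0.707, -0.0, 0.001]
ft_force: [-2.2, 1.7, 8.8]
grip_width: 0.618
grasp_force: 29.9
```

In the tool's units: 0.22 m / 0.6 = 0.3667, 0.12 m / 0.6 = 0.2.

>>> {"op": "move_arm", "data": {"plan": [{"delta_pos":[0,0,-0.0667],"turn":[0,0,0],"fingers":0.6},{"delta_pos":[0,0,-0.1667],"turn":[0,0,0],"fingers":0.6},{"delta_pos":[0.0667,0.0583,-0.1667],"turn":[0,0,0],"fingers":0.6},{"delta_pos":[0.1333,0.1183,-0.1667],"turn":[0,0,0],"fingers":0.6},{"delta_pos":[0.2,0.1783,-0.1667],"turn":[0,0,0],"fingers":0.6},{"delta_pos":[0.2667,0.2367,-0.1667],"turn":[0,0,0],"fingers":0.6},{"delta_pos":[0.3333,0.295,-0.1667],"turn":[0,0,0],"fingers":0.6},{"delta_pos":[0.3667,0.3267,-0.1667],"turn":[0,0,0],"fingers":0.6},{"delta_pos":[0.3667,0.3267,-0.1],"turn":[0,0,0],"fingers":0.6},{"delta_pos":[0.3667,0.3267,-0.0667],"turn":[0,0,0],"fingers":0.6},{"delta_pos":[0.3667,0.3267,-0.0667],"turn":[0,0,0],"fingers":0.6},{"delta_pos":[0.3667,0.3267,-0.0667],"turn":[0,0,0],"fingers":0.6}]}}

```text
clock: 7.08
position: [0.6224, -0.0219, 0.0617]
ee_rot: [0.707, 0.707, 0.0, 0.001]
ft_force: [0.4, 0.1, -0.7]
grip_width: 0.615
grasp_force: 32.1
```

```bash
python3 - <<'E'
from workcell import *
import cv2,numpy as np
print(get_obs()["position"],get_obs()["ft_force"])
a=camera("scene");b=camera("side")
A=a["color"][190:310,190:310];B=b["color"][120:240,180:300]
cv2.imwrite("pics/hold1.png",cv2.resize(np.hstack([A,B])[...,::-1],(800,400)))
E
```

```text
[ 0.62238344 -0.0219443   0.06167748] [ 0.42484058  0.14001932 -0.670561  ]
```

View pics/hold1.png

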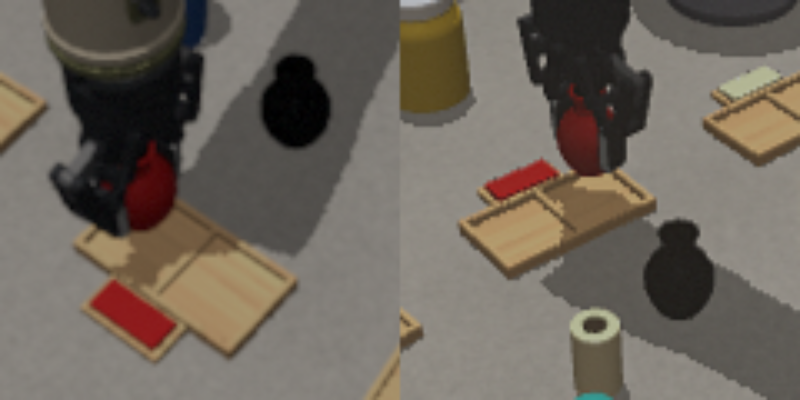

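The vase is held upright over the far bay. I'll lower it gently.

In the tool's units: 0.035 m / 0.6 = 0.0583, 0.034 m / 0.6 = 0.0567.

>>> {"op": "move_arm", "data": {"plan": [{"delta_pos":[0,0,0.0333],"turn":[0,0,0],"fingers":0.6},{"delta_pos":[0,0,0.05],"turn":[0,0,0],"fingers":0.6},{"delta_pos":[0,0,0.055],"turn":[0,0,0],"fingers":0.6},{"delta_pos":[0,0,0.0567],"turn":[0,0,0],"fingers":0.6},{"delta_pos":[0,0,0.0583],"turn":[0,0,0],"fingers":0.6},{"delta_pos":[0,0,0.0583],"turn":[0,0,0],"fingers":0.6}]}}

```text
clock: 7.92
position: [0.6207, -0.0217, 0.0267]
ee_rot: [0.707, 0.707, -0.001, -0.0]
ft_force: [-15.3, -1.6, 21.8]
grip_width: 0.619
grasp_force: 34.0
```

In the tool's units: -0.0015 m / 0.6 = -0.0025, -0.001 m / 0.6 = -0.0017.

>>> {"op": "move_arm", "data": {"plan": [{"delta_pos":[0,0,-0.0017],"turn":[0,0,0],"fingers":0.6},{"delta_pos":[0,0,-0.0025],"turn":[0,0,0],"fingers":0.6},{"delta_pos":[0,0,-0.0025],"turn":[0,0,0],"fingers":0.6}]}}

```text
clock: 8.3
position: [0.6215, -0.0216, 0.0268]
ee_rot: [0.707, 0.707, -0.0, -0.0]
ft_force: [-5.0, -1.0, 6.4]
grip_width: 0.611
grasp_force: 32.6
```

```bash
python3 - <<'E'
from workcell import *
import cv2,numpy as np
print(get_obs()["position"],get_obs()["ft_force"],get_obs()["torque"])
a=camera("scene");b=camera("side")
A=a["color"][200:310,190:300];B=b["color"][130:240,180:290]
cv2.imwrite("pics/hold2.png",cv2.resize(np.hstack([A,B])[...,::-1],(800,400),interpolation=2))
E
```

```text
[ 0.62151971 -0.02155216  0.02682055] [-5.02373052 -0.99957021  6.43018052] [-0.0802571   0.92522706 -0.0233288 ]
```

View pics/hold2.png

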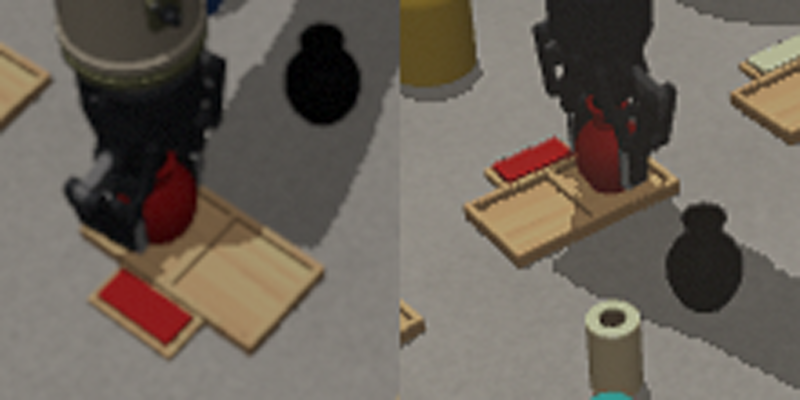

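The contact height is 5 mm above the pick-up height, so the foot is on the bay floor. Now I'll release and rise.

In the tool's units: -0.13 m / 0.6 = -0.2167, -0.09 m / 0.6 = -0.15.

>>> {"op": "move_arm", "data": {"plan": [{"delta_pos":[0,0,-0.0003],"turn":[0,0,0],"fingers":0.3},{"delta_pos":[0,0,0],"turn":[0,0,0],"fingers":0.2},{"delta_pos":[0,0,0],"turn":[0,0,0],"fingers":0.0},{"delta_pos":[0,0,0],"turn":[0,0,0],"fingers":0},{"delta_pos":[0,0,-0.05],"turn":[0,0,0],"fingers":0},{"delta_pos":[0,0,-0.15],"turn":[0,0,0],"fingers":0},{"delta_pos":[0,0,-0.2167],"turn":[0,0,0],"fingers":0},{"delta_pos":[0,0,-0.2167],"turn":[0,0,0],"fingers":0},{"delta_pos":[0,0,-0.2167],"turn":[0,0,0],"fingers":0}]}}

```text
clock: 9.52
position: [0.6214, -0.0216, 0.1562]
ee_rot: [0.707, 0.707, -0.0, -0.0]
ft_force: [-0.5, -0.6, -0.5]
grip_width: 1.0
grasp_force: 0.0
```

```bash
cat > chk.py <<'E'
import sys
from workcell import *
from h import *
o=get_obs();print(o["clock"],o["position"].round(4),o["ft_force"].round(1))
x,y,col=float(sys.argv[1]),float(sys.argv[2]),sys.argv[3]
for n in("scene","side"):
    c=camera(n);P=cloud(c);C=c["color"].astype(int)
    m=dict(red=(C[...,0]>2*C[...,1])&(C[...,0]>40),black=C.max(-1)<45,cream=C.min(-1)>-1)[col]&(np.hypot(P[...,0]-x,P[...,1]-y)<.033)&(P[...,2]>.025)&(P[...,2]<.1)
    q=P[m];t=np.percentile(q[:,2],98);p=q[q[:,2]>t-.008]
    print(n,len(q),"top",t.round(4),p.mean(0).round(4),"belly",q[(q[:,2]<.05)].mean(0).round(4))
E
python3 chk.py .622 -.022 red
```

```text
9.525 [ 0.6214 -0.0216  0.1562] [-0.5 -0.6 -0.5]
scene 397 top 0.0807 [ 0.6241 -0.0206  0.0786] belly [ 0.6336 -0.008   0.041 ]
side 288 top 0.0823 [ 0.6148 -0.02    0.0807] belly [ 0.6046 -0.0107  0.0397]
```

In the tool's units: -0.339 m / 0.6 = -0.565, -0.2 m / 0.6 = -0.3333.

>>> {"op": "move_arm", "data": {"plan": [{"delta_pos":[-0.565,-0.3333,0],"turn":[0,0,0],"fingers":0},{"delta_pos":[-0.565,-0.3333,0],"turn":[0,0,0],"fingers":0},{"delta_pos":[-0.565,-0.3333,0],"turn":[0,0,0],"fingers":0},{"delta_pos":[-0.565,-0.3333,0],"turn":[0,0,0],"fingers":0},{"delta_pos":[-0.565,-0.3333,0],"turn":[0,0,0],"fingers":0},{"delta_pos":[-0.565,-0.3333,0],"turn":[0,0,0],"fingers":0},{"delta_pos":[-0.565,-0.3333,0],"turn":[0,0,0],"fingers":0},{"delta_pos":[-0.565,-0.3333,0],"turn":[0,0,0],"fingers":0},{"delta_pos":[-0.565,-0.3333,0.05],"turn":[0,0,0],"fingers":0},{"delta_pos":[-0.565,-0.3333,0.05],"turn":[0,0,0],"fingers":0},{"delta_pos":[-0.565,-0.3333,0.05],"turn":[0,0,0],"fingers":0}]}}

```text
clock: 11.0
position: [0.4229, -0.3593, 0.1275]
ee_rot: [0.706, 0.708, 0.0, 0.0]
ft_force: [0.5, 0.4, 0.5]
grip_width: 1.001
grasp_force: 0.0
```

In the tool's units: 0.105 m / 0.6 = 0.175, -0.001 m / 0.6 = -0.0017.

>>> {"op": "move_arm", "data": {"force": 30, "plan": [{"delta_pos":[-0.0017,-0.0017,0.0583],"turn":[0,0,0],"fingers":0},{"delta_pos":[-0.0017,-0.0017,0.1167],"turn":[0,0,0],"fingers":0},{"delta_pos":[-0.0017,-0.0017,0.1583],"turn":[0,0,0],"fingers":0},{"delta_pos":[-0.0017,-0.0017,0.175],"turn":[0,0,0],"fingers":0},{"delta_pos":[-0.0017,-0.0017,0.175],"turn":[0,0,0],"fingers":0},{"delta_pos":[-0.0017,-0.0017,0.175],"turn":[0,0,0],"fingers":0.3},{"delta_pos":[-0.0017,-0.0017,0.175],"turn":[0,0,0],"fingers":0.6},{"delta_pos":[-0.0017,-0.0017,0.175],"turn":[0,0,0],"fingers":0.6},{"delta_pos":[-0.0017,-0.0017,0.175],"turn":[0,0,0],"fingers":0.6},{"delta_pos":[-0.0017,-0.0017,0.175],"turn":[0,0,0],"fingers":0.6}]}}

```text
clock: 12.25
position: [0.4213, -0.362, 0.0232]
ee_rot: [0.707, 0.707, -0.0, 0.001]
ft_force: [-1.8, 1.5, 6.5]
grip_width: 0.617
grasp_force: 30.4
```

In the tool's units: 0.41 m / 0.6 = 0.6833, 0.385 m / 0.6 = 0.6417.

>>> {"op": "move_arm", "data": {"plan": [{"delta_pos":[0,0,-0.0667],"turn":[0,0,0],"fingers":0.6},{"delta_pos":[0,0,-0.1667],"turn":[0,0,0],"fingers":0.6},{"delta_pos":[0.0683,0.0333,-0.2],"turn":[0,0,0],"fingers":0.6},{"delta_pos":[0.1467,0.0733,-0.2167],"turn":[0,0,0],"fingers":0.6},{"delta_pos":[0.23,0.115,-0.2167],"turn":[0,0,0],"fingers":0.6},{"delta_pos":[0.3133,0.1567,-0.2167],"turn":[0,0,0],"fingers":0.6},{"delta_pos":[0.3967,0.1983,-0.2167],"turn":[0,0,0],"fingers":0.6},{"delta_pos":[0.48,0.24,-0.2167],"turn":[0,0,0],"fingers":0.6},{"delta_pos":[0.5633,0.2817,-0.2167],"turn":[0,0,0],"fingers":0.6},{"delta_pos":[0.6417,0.3217,-0.2167],"turn":[0,0,0],"fingers":0.6},{"delta_pos":[0.6833,0.3433,-0.2167],"turn":[0,0,0],"fingers":0.6},{"delta_pos":[0.6833,0.3433,-0.2167],"turn":[0,0,0],"fingers":0.6}]}}

```text
clock: 13.75
position: [0.627, 0.0516, 0.1521]
ee_rot: [0.706, 0.709, 0.001, -0.0]
ft_force: [-0.3, -0.6, 0.4]
grip_width: 0.617
grasp_force: 32.0
```

In the tool's units: 0.1225 m / 0.6 = 0.2042, -0.001 m / 0.6 = -0.0017.

>>> {"op": "move_arm", "data": {"plan": [{"delta_pos":[-0.0017,0,0.0667],"turn":[0,0,0],"fingers":0.6},{"delta_pos":[-0.0017,0,0.1333],"turn":[0,0,0],"fingers":0.6},{"delta_pos":[-0.0017,0,0.175],"turn":[0,0,0],"fingers":0.6},{"delta_pos":[-0.0017,0,0.1933],"turn":[0,0,0],"fingers":0.6},{"delta_pos":[-0.0017,0,0.2],"turn":[0,0,0],"fingers":0.6},{"delta_pos":[-0.0017,0,0.2042],"turn":[0,0,0],"fingers":0.6},{"delta_pos":[-0.0017,0,0.2042],"turn":[0,0,0],"fingers":0.6}]}}

```text
clock: 14.62
position: [0.6272, 0.0474, 0.0301]
ee_rot: [0.707, 0.707, 0.0, 0.0]
ft_force: [-0.3, -0.6, 0.1]
grip_width: 0.619
grasp_force: 32.0
```

In the tool's units: 0.002 m / 0.6 = 0.0033, 0.0015 m / 0.6 = 0.0025.

>>> {"op": "move_arm", "data": {"plan": [{"delta_pos":[0.0017,0,0.0017],"turn":[0,0,0],"fingers":0.6},{"delta_pos":[0.0017,0,0.0025],"turn":[0,0,0],"fingers":0.6},{"delta_pos":[0.0017,0,0.0033],"turn":[0,0,0],"fingers":0.6},{"delta_pos":[0.0017,0,0.0033],"turn":[0,0,0],"fingers":0.6}]}}

```text
clock: 15.12
position: [0.627, 0.0487, 0.0283]
ee_rot: [0.707, 0.707, 0.0, 0.0]
ft_force: [-3.2, 0.4, 8.0]
grip_width: 0.614
grasp_force: 32.7
```

Contact at the expected height, so I'll release.

>>> {"op": "move_arm", "data": {"plan": [{"delta_pos":[0,0,-0.0007],"turn":[0,0,0],"fingers":0.3},{"delta_pos":[0,0,-0.0007],"turn":[0,0,0],"fingers":0.2},{"delta_pos":[0,0,-0.0007],"turn":[0,0,0],"fingers":0.0},{"delta_pos":[0,0,-0.0007],"turn":[0,0,0],"fingers":0},{"delta_pos":[0,0,-0.05],"turn":[0,0,0],"fingers":0},{"delta_pos":[0,0,-0.15],"turn":[0,0,0],"fingers":0},{"delta_pos":[0,0,-0.2167],"turn":[0,0,0],"fingers":0},{"delta_pos":[-0.06,-0.25,-0.2167],"turn":[0,0,0],"fingers":0},{"delta_pos":[-0.06,-0.25,-0.2167],"turn":[0,0,0],"fingers":0},{"delta_pos":[-0.06,-0.25,-0.2167],"turn":[0,0,0],"fingers":0},{"delta_pos":[-0.06,-0.25,-0.2167],"turn":[0,0,0],"fingers":0},{"delta_pos":[-0.06,-0.25,-0.2167],"turn":[0,0,0],"fingers":0}]}}

```text
clock: 16.62
position: [0.4774, 0.0126, 0.1577]
ee_rot: [0.707, 0.707, 0.0, 0.0]
ft_force: [0.4, 0.5, -0.7]
grip_width: 1.001
grasp_force: 0.0
```

```bash
python3 chk.py .627 .049 red;python3 chk.py .477 .0125 black
```

```text
16.625 [0.4774 0.0126 0.1577] [ 0.4  0.5 -0.7]
scene 414 top 0.0808 [0.6287 0.0498 0.0787] belly [0.64   0.0619 0.0411]
side 316 top 0.082 [0.6213 0.0501 0.0801] belly [0.6093 0.0594 0.0406]
16.725 [0.4775 0.0129 0.1573] [ 0.3  0.1 -0.1]
scene 382 top 0.0767 [0.4785 0.0137 0.0743] belly [0.4898 0.0228 0.0396]
side 377 top 0.0774 [0.4733 0.0136 0.0754] belly [0.4626 0.0236 0.039 ]
```

In the tool's units: 0.135 m / 0.6 = 0.225, 0.12 m / 0.6 = 0.2.

>>> {"op": "move_arm", "data": {"force": 30, "plan": [{"delta_pos":[0,0,0.075],"turn":[0,0,0],"fingers":0},{"delta_pos":[0,0,0.15],"turn":[0,0,0],"fingers":0},{"delta_pos":[0,0,0.2],"turn":[0,0,0],"fingers":0},{"delta_pos":[0,0,0.225],"turn":[0,0,0],"fingers":0},{"delta_pos":[0,0,0.225],"turn":[0,0,0],"fingers":0},{"delta_pos":[0,0,0.225],"turn":[0,0,0],"fingers":0.3},{"delta_pos":[0,0,0.225],"turn":[0,0,0],"fingers":0.6},{"delta_pos":[0,0,0.225],"turn":[0,0,0],"fingers":0.6},{"delta_pos":[0,0,0.225],"turn":[0,0,0],"fingers":0.6},{"delta_pos":[0,0,0.225],"turn":[0,0,0],"fingers":0.6}]}}

```text
clock: 18.08
position: [0.4776, 0.0124, 0.0237]
ee_rot: [0.707, 0.707, 0.0, 0.001]
ft_force: [-1.4, 0.2, 7.8]
grip_width: 0.618
grasp_force: 30.1
```

In the tool's units: 0.204 m / 0.6 = 0.34, 0.1435 m / 0.6 = 0.2392.

>>> {"op": "move_arm", "data": {"plan": [{"delta_pos":[0,0,-0.0667],"turn":[0,0,0],"fingers":0.6},{"delta_pos":[0,0,-0.1667],"turn":[0,0,0],"fingers":0.6},{"delta_pos":[0.0583,0.0417,-0.2],"turn":[0,0,0],"fingers":0.6},{"delta_pos":[0.125,0.0883,-0.2],"turn":[0,0,0],"fingers":0.6},{"delta_pos":[0.1917,0.135,-0.2],"turn":[0,0,0],"fingers":0.6},{"delta_pos":[0.2583,0.1817,-0.2],"turn":[0,0,0],"fingers":0.6},{"delta_pos":[0.3167,0.2233,-0.2],"turn":[0,0,0],"fingers":0.6},{"delta_pos":[0.34,0.2392,-0.2],"turn":[0,0,0],"fingers":0.6},{"delta_pos":[0.34,0.2392,-0.2],"turn":[0,0,0],"fingers":0.6},{"delta_pos":[0.34,0.2392,-0.1333],"turn":[0,0,0],"fingers":0.6},{"delta_pos":[0.34,0.2392,-0.0667],"turn":[0,0,0],"fingers":0.6},{"delta_pos":[0.34,0.2392,-0.0333],"turn":[0,0,0],"fingers":0.6}]}}

```text
clock: 19.58
position: [0.6194, 0.2146, 0.0407]
ee_rot: [0.708, 0.707, -0.001, -0.0]
ft_force: [0.0, -0.4, -0.7]
grip_width: 0.614
grasp_force: 32.1
```

In the tool's units: 0.012 m / 0.6 = 0.02, 0.01 m / 0.6 = 0.0167.

>>> {"op": "move_arm", "data": {"plan": [{"delta_pos":[0,0,0.0083],"turn":[0,0,0],"fingers":0.6},{"delta_pos":[0,0,0.0167],"turn":[0,0,0],"fingers":0.6},{"delta_pos":[0,0,0.02],"turn":[0,0,0],"fingers":0.6},{"delta_pos":[0,0,0.02],"turn":[0,0,0],"fingers":0.6},{"delta_pos":[0,0,0.02],"turn":[0,0,0],"fingers":0.6}]}}

```text
clock: 20.2
position: [0.6205, 0.2166, 0.0308]
ee_rot: [0.707, 0.707, 0.0, 0.0]
ft_force: [-0.5, -0.3, -0.8]
grip_width: 0.618
grasp_force: 32.1
```

In the tool's units: 0.0025 m / 0.6 = 0.0042, 0.002 m / 0.6 = 0.0033.

>>> {"op": "move_arm", "data": {"plan": [{"delta_pos":[0,0,0.0017],"turn":[0,0,0],"fingers":0.6},{"delta_pos":[0,0,0.0033],"turn":[0,0,0],"fingers":0.6},{"delta_pos":[0,0,0.0042],"turn":[0,0,0],"fingers":0.6},{"delta_pos":[0,0,0.0042],"turn":[0,0,0],"fingers":0.6}]}}

```text
clock: 20.7
position: [0.6203, 0.2166, 0.0288]
ee_rot: [0.707, 0.707, 0.0, 0.0]
ft_force: [-4.2, -1.2, 8.2]
grip_width: 0.615
grasp_force: 32.8
```

In the tool's units: -0.1665 m / 0.6 = -0.2775, -0.1025 m / 0.6 = -0.1708.

>>> {"op": "move_arm", "data": {"plan": [{"delta_pos":[0,0,-0.0007],"turn":[0,0,0],"fingers":0.3},{"delta_pos":[0,0,-0.0007],"turn":[0,0,0],"fingers":0.2},{"delta_pos":[0,0,-0.0007],"turn":[0,0,0],"fingers":0.0},{"delta_pos":[0,0,-0.0007],"turn":[0,0,0],"fingers":0},{"delta_pos":[0,0,-0.05],"turn":[0,0,0],"fingers":0},{"delta_pos":[0,0,-0.15],"turn":[0,0,0],"fingers":0},{"delta_pos":[0,0,-0.2167],"turn":[0,0,0],"fingers":0},{"delta_pos":[-0.1708,-0.2775,-0.2167],"turn":[0,0,0],"fingers":0},{"delta_pos":[-0.1708,-0.2775,-0.2167],"turn":[0,0,0],"fingers":0},{"delta_pos":[-0.1708,-0.2775,-0.2167],"turn":[0,0,0],"fingers":0},{"delta_pos":[-0.1708,-0.2775,-0.2167],"turn":[0,0,0],"fingers":0},{"delta_pos":[-0.1708,-0.2775,-0.2167],"turn":[0,0,0],"fingers":0}]}}

```text
clock: 22.2
position: [0.4542, 0.1137, 0.1584]
ee_rot: [0.707, 0.707, 0.0, 0.001]
ft_force: [0.9, -0.8, 0.7]
grip_width: 1.0
grasp_force: 0.0
```

```bash
python3 chk.py .621 .216 black;python3 chk.py .454 .114 cream
```

```text
22.2 [0.4542 0.1137 0.1584] [ 0.9 -0.8  0.7]
scene 509 top 0.0812 [0.6216 0.2168 0.0791] belly [0.6364 0.2255 0.0419]
side 424 top 0.0825 [0.6155 0.2173 0.0806] belly [0.6012 0.2242 0.0395]
22.3 [0.4549 0.1148 0.1583] [0.5 0.9 0.1]
scene 251 top 0.0618 [0.4564 0.115  0.0589] belly [0.4667 0.12   0.037 ]
side 273 top 0.0632 [0.4505 0.1148 0.0604] belly [0.4416 0.1209 0.0378]
```

In the tool's units: 0.134 m / 0.6 = 0.2233, 0.12 m / 0.6 = 0.2.

>>> {"op": "move_arm", "data": {"force": 30, "plan": [{"delta_pos":[0.0017,0,0.075],"turn":[0,0,0],"fingers":0},{"delta_pos":[0.0017,0,0.15],"turn":[0,0,0],"fingers":0},{"delta_pos":[0.0017,0,0.2],"turn":[0,0,0],"fingers":0},{"delta_pos":[0.0017,0,0.2233],"turn":[0,0,0],"fingers":0},{"delta_pos":[0.0017,0,0.2233],"turn":[0,0,0],"fingers":0},{"delta_pos":[0.0017,0,0.2233],"turn":[0,0,0],"fingers":0.5},{"delta_pos":[0.0017,0,0.2233],"turn":[0,0,0],"fingers":0.8},{"delta_pos":[0.0017,0,0.2233],"turn":[0,0,0],"fingers":0.8},{"delta_pos":[0.0017,0,0.2233],"turn":[0,0,0],"fingers":0.8},{"delta_pos":[0.0017,0,0.2233],"turn":[0,0,0],"fingers":0.8},{"delta_pos":[0.0017,0,0.2233],"turn":[0,0,0],"fingers":0.8}]}}

```text
clock: 23.78
position: [0.4543, 0.1149, 0.0246]
ee_rot: [0.707, 0.707, 0.0, 0.001]
ft_force: [-1.3, -0.7, 6.6]
grip_width: 0.418
grasp_force: 29.4
```

In the tool's units: -0.388 m / 0.6 = -0.6467, 0.143 m / 0.6 = 0.2383.

>>> {"op": "move_arm", "data": {"plan": [{"delta_pos":[0,0,-0.0667],"turn":[0,0,0],"fingers":0.8},{"delta_pos":[0,0,-0.1667],"turn":[0,0,0],"fingers":0.8},{"delta_pos":[-0.0667,0.025,-0.2],"turn":[0,0,0],"fingers":0.8},{"delta_pos":[-0.15,0.055,-0.2],"turn":[0,0,0],"fingers":0.8},{"delta_pos":[-0.2333,0.085,-0.2],"turn":[0,0,0],"fingers":0.8},{"delta_pos":[-0.3167,0.1167,-0.2],"turn":[0,0,0],"fingers":0.8},{"delta_pos":[-0.4,0.1467,-0.2],"turn":[0,0,0],"fingers":0.8},{"delta_pos":[-0.4833,0.1783,-0.2],"turn":[0,0,0],"fingers":0.8},{"delta_pos":[-0.5583,0.2067,-0.2],"turn":[0,0,0],"fingers":0.8},{"delta_pos":[-0.625,0.23,-0.2],"turn":[0,0,0],"fingers":0.8},{"delta_pos":[-0.6467,0.2383,-0.2],"turn":[0,0,0],"fingers":0.8},{"delta_pos":[-0.6467,0.2383,-0.2],"turn":[0,0,0],"fingers":0.8}]}}

```text
clock: 25.28
position: [0.5966, -0.2732, 0.1436]
ee_rot: [0.707, 0.707, 0.0, -0.0]
ft_force: [-0.2, 0.3, -1.4]
grip_width: 0.41
grasp_force: 30.5
```

In the tool's units: 0.112 m / 0.6 = 0.1867, 0.11 m / 0.6 = 0.1833.

>>> {"op": "move_arm", "data": {"plan": [{"delta_pos":[0,0,0.0667],"turn":[0,0,0],"fingers":0.8},{"delta_pos":[0,0,0.1333],"turn":[0,0,0],"fingers":0.8},{"delta_pos":[0,0,0.1667],"turn":[0,0,0],"fingers":0.8},{"delta_pos":[0,0,0.1833],"turn":[0,0,0],"fingers":0.8},{"delta_pos":[0,0,0.1867],"turn":[0,0,0],"fingers":0.8},{"delta_pos":[0,0,0.1867],"turn":[0,0,0],"fingers":0.8},{"delta_pos":[0,0,0.1867],"turn":[0,0,0],"fingers":0.8}]}}

```text
clock: 26.15
position: [0.5974, -0.2732, 0.0329]
ee_rot: [0.707, 0.707, 0.0, 0.001]
ft_force: [0.7, 0.1, -1.1]
grip_width: 0.415
grasp_force: 30.5
```

In the tool's units: 0.0037 m / 0.6 = 0.0062, 0.003 m / 0.6 = 0.005.

>>> {"op": "move_arm", "data": {"plan": [{"delta_pos":[0,0,0.0025],"turn":[0,0,0],"fingers":0.8},{"delta_pos":[0,0,0.005],"turn":[0,0,0],"fingers":0.8},{"delta_pos":[0,0,0.0062],"turn":[0,0,0],"fingers":0.8},{"delta_pos":[0,0,0.0062],"turn":[0,0,0],"fingers":0.8}]}}

```text
clock: 26.65
position: [0.597, -0.2732, 0.0297]
ee_rot: [0.707, 0.707, -0.0, 0.0]
ft_force: [-6.0, 2.2, 13.1]
grip_width: 0.412
grasp_force: 31.8
```

In the tool's units: -0.13 m / 0.6 = -0.2167, -0.09 m / 0.6 = -0.15.

>>> {"op": "move_arm", "data": {"plan": [{"delta_pos":[0,0,-0.001],"turn":[0,0,0],"fingers":0.5},{"delta_pos":[0,0,-0.001],"turn":[0,0,0],"fingers":0.4},{"delta_pos":[0,0,-0.001],"turn":[0,0,0],"fingers":0.2},{"delta_pos":[0,0,-0.001],"turn":[0,0,0],"fingers":0},{"delta_pos":[0,0,-0.05],"turn":[0,0,0],"fingers":0},{"delta_pos":[0,0,-0.15],"turn":[0,0,0],"fingers":0},{"delta_pos":[0,0,-0.2167],"turn":[0,0,0],"fingers":0},{"delta_pos":[0,0,-0.2167],"turn":[0,0,0],"fingers":0}]}}

```text
clock: 27.65
position: [0.5986, -0.2735, 0.1622]
ee_rot: [0.707, 0.707, 0.001, 0.003]
ft_force: [0.0, 0.5, -1.4]
grip_width: 1.002
grasp_force: 0.0
```

In the tool's units: 0.521 m / 0.6 = 0.8683, -0.169 m / 0.6 = -0.2817.

>>> {"op": "move_arm", "data": {"plan": [{"delta_pos":[0.8683,-0.2817,0],"turn":[0,0,0],"fingers":0},{"delta_pos":[0.8683,-0.2817,0],"turn":[0,0,0],"fingers":0},{"delta_pos":[0.8683,-0.2817,0],"turn":[0,0,0],"fingers":0},{"delta_pos":[0.8683,-0.2817,0],"turn":[0,0,0],"fingers":0},{"delta_pos":[0.8683,-0.2817,0],"turn":[0,0,0],"fingers":0},{"delta_pos":[0.8683,-0.2817,0],"turn":[0,0,0],"fingers":0},{"delta_pos":[0.8683,-0.2817,0],"turn":[0,0,0],"fingers":0},{"delta_pos":[0.8683,-0.2817,0],"turn":[0,0,0],"fingers":0},{"delta_pos":[0.8683,-0.2817,0],"turn":[0,0,0],"fingers":0},{"delta_pos":[0.8683,-0.2817,0],"turn":[0,0,0],"fingers":0},{"delta_pos":[0.8683,-0.2817,0],"turn":[0,0,0],"fingers":0},{"delta_pos":[0.8683,-0.2817,0],"turn":[0,0,0],"fingers":0}]}}

```text
clock: 29.15
position: [0.4283, 0.2465, 0.1577]
ee_rot: [0.708, 0.706, -0.0, 0.0]
ft_force: [0.6, -1.0, 0.3]
grip_width: 1.0
grasp_force: 0.0
```

```bash
python3 chk.py .597 -.273 cream;python3 chk.py .428 .248 cream
```

```text
29.15 [0.4283 0.2465 0.1577] [ 0.6 -1.   0.3]
scene 257 top 0.0662 [ 0.5989 -0.2721  0.0631] belly [ 0.6052 -0.2626  0.0375]
side 186 top 0.0675 [ 0.5929 -0.2727  0.065 ] belly [ 0.5876 -0.2655  0.0379]
29.25 [0.4282 0.2468 0.1579] [-0.3 -0.4  0.3]
scene 274 top 0.0622 [0.4302 0.2491 0.059 ] belly [0.4416 0.2514 0.0377]
side 332 top 0.0632 [0.4243 0.2486 0.0604] belly [0.4149 0.2538 0.0378]
```

In the tool's units: 0.133 m / 0.6 = 0.2217, 0.12 m / 0.6 = 0.2.

>>> {"op": "move_arm", "data": {"force": 30, "plan": [{"delta_pos":[0.0017,-0.0017,0.075],"turn":[0,0,0],"fingers":0},{"delta_pos":[0.0017,-0.0017,0.15],"turn":[0,0,0],"fingers":0},{"delta_pos":[0.0017,-0.0017,0.2],"turn":[0,0,0],"fingers":0},{"delta_pos":[0.0017,-0.0017,0.2217],"turn":[0,0,0],"fingers":0},{"delta_pos":[0.0017,-0.0017,0.2217],"turn":[0,0,0],"fingers":0},{"delta_pos":[0.0017,-0.0017,0.2217],"turn":[0,0,0],"fingers":0.5},{"delta_pos":[0.0017,-0.0017,0.2217],"turn":[0,0,0],"fingers":0.8},{"delta_pos":[0.0017,-0.0017,0.2217],"turn":[0,0,0],"fingers":0.8},{"delta_pos":[0.0017,-0.0017,0.2217],"turn":[0,0,0],"fingers":0.8},{"delta_pos":[0.0017,-0.0017,0.2217],"turn":[0,0,0],"fingers":0.8},{"delta_pos":[0.0017,-0.0017,0.2217],"turn":[0,0,0],"fingers":0.8}]}}

```text
clock: 30.72
position: [0.4273, 0.2491, 0.0259]
ee_rot: [0.707, 0.707, 0.0, 0.0]
ft_force: [-0.7, -1.4, 6.0]
grip_width: 0.414
grasp_force: 29.3
```

In the tool's units: -0.451 m / 0.6 = -0.7517, 0.1735 m / 0.6 = 0.2892.

>>> {"op": "move_arm", "data": {"plan": [{"delta_pos":[0,0,-0.0667],"turn":[0,0,0],"fingers":0.8},{"delta_pos":[0,0,-0.1667],"turn":[0,0,0],"fingers":0.8},{"delta_pos":[-0.0667,0.025,-0.2],"turn":[0,0,0],"fingers":0.8},{"delta_pos":[-0.15,0.0583,-0.2167],"turn":[0,0,0],"fingers":0.8},{"delta_pos":[-0.2417,0.0933,-0.2167],"turn":[0,0,0],"fingers":0.8},{"delta_pos":[-0.3333,0.1283,-0.2167],"turn":[0,0,0],"fingers":0.8},{"delta_pos":[-0.425,0.1633,-0.2167],"turn":[0,0,0],"fingers":0.8},{"delta_pos":[-0.5167,0.1983,-0.2167],"turn":[0,0,0],"fingers":0.8},{"delta_pos":[-0.6083,0.2333,-0.2167],"turn":[0,0,0],"fingers":0.8},{"delta_pos":[-0.6917,0.2667,-0.2167],"turn":[0,0,0],"fingers":0.8},{"delta_pos":[-0.7517,0.2892,-0.2167],"turn":[0,0,0],"fingers":0.8},{"delta_pos":[-0.7517,0.2892,-0.2167],"turn":[0,0,0],"fingers":0.8}]}}

```text
clock: 32.22
position: [0.6, -0.2059, 0.1544]
ee_rot: [0.709, 0.705, -0.0, -0.0]
ft_force: [-0.9, 0.3, -1.2]
grip_width: 0.412
grasp_force: 30.5
```

In the tool's units: 0.122 m / 0.6 = 0.2033, 0.118 m / 0.6 = 0.1967.

>>> {"op": "move_arm", "data": {"plan": [{"delta_pos":[0,0,0.0667],"turn":[0,0,0],"fingers":0.8},{"delta_pos":[0,0,0.1333],"turn":[0,0,0],"fingers":0.8},{"delta_pos":[0,0,0.175],"turn":[0,0,0],"fingers":0.8},{"delta_pos":[0,0,0.1967],"turn":[0,0,0],"fingers":0.8},{"delta_pos":[0,0,0.2033],"turn":[0,0,0],"fingers":0.8},{"delta_pos":[0,0,0.2033],"turn":[0,0,0],"fingers":0.8},{"delta_pos":[0,0,0.2033],"turn":[0,0,0],"fingers":0.8}]}}

```text
clock: 33.1
position: [0.6009, -0.2022, 0.0343]
ee_rot: [0.707, 0.707, 0.0, 0.001]
ft_force: [-0.4, -1.0, -0.8]
grip_width: 0.412
grasp_force: 30.5
```

Expected contact is at z ≈ 0.031.

In the tool's units: 0.0038 m / 0.6 = 0.0063, 0.003 m / 0.6 = 0.005.

>>> {"op": "move_arm", "data": {"plan": [{"delta_pos":[0,0,0.0025],"turn":[0,0,0],"fingers":0.8},{"delta_pos":[0,0,0.005],"turn":[0,0,0],"fingers":0.8},{"delta_pos":[0,0,0.0063],"turn":[0,0,0],"fingers":0.8},{"delta_pos":[0,0,0.0063],"turn":[0,0,0],"fingers":0.8}]}}

```text
clock: 33.6
position: [0.6005, -0.2022, 0.0309]
ee_rot: [0.707, 0.707, -0.0, 0.0]
ft_force: [-5.9, 1.6, 13.5]
grip_width: 0.411
grasp_force: 32.0
```

In the tool's units: -0.25 m / 0.6 = -0.4167, -0.15 m / 0.6 = -0.25.

>>> {"op": "move_arm", "data": {"plan": [{"delta_pos":[0,0,-0.001],"turn":[0,0,0],"fingers":0.5},{"delta_pos":[0,0,-0.001],"turn":[0,0,0],"fingers":0.4},{"delta_pos":[0,0,-0.001],"turn":[0,0,0],"fingers":0.2},{"delta_pos":[0,0,-0.001],"turn":[0,0,0],"fingers":0},{"delta_pos":[0,0,-0.05],"turn":[0,0,0],"fingers":0},{"delta_pos":[0,0,-0.15],"turn":[0,0,0],"fingers":0},{"delta_pos":[0,0,-0.25],"turn":[0,0,0],"fingers":0},{"delta_pos":[0,-0.25,-0.4167],"turn":[0,0,0],"fingers":0},{"delta_pos":[0,-0.25,-0.4167],"turn":[0,0,0],"fingers":0},{"delta_pos":[0,-0.25,-0.4167],"turn":[0,0,0],"fingers":0},{"delta_pos":[0,-0.25,-0.4167],"turn":[0,0,0],"fingers":0},{"delta_pos":[0,-0.25,-0.4167],"turn":[0,0,0],"fingers":0}]}}

```text
clock: 35.1
position: [0.4504, -0.202, 0.2792]
ee_rot: [0.707, 0.707, -0.0, 0.0]
ft_force: [-0.1, -0.5, 0.3]
grip_width: 0.998
grasp_force: 0.0
```

```bash
python3 chk.py .6007 -.202 cream; python3 - <<'E'
from workcell import *
import cv2
cv2.imwrite("pics/side_end.png",cv2.resize(camera("side")["color"][90:340,80:440,::-1],(792,550)))
E
```

```text
35.1 [ 0.4504 -0.202   0.2792] [-0.1 -0.5  0.3]
scene 256 top 0.0663 [ 0.6027 -0.201   0.0631] belly [ 0.6093 -0.1912  0.0382]
side 197 top 0.0673 [ 0.5969 -0.2011  0.0649] belly [ 0.5899 -0.1934  0.038 ]
```

View pics/side_end.png

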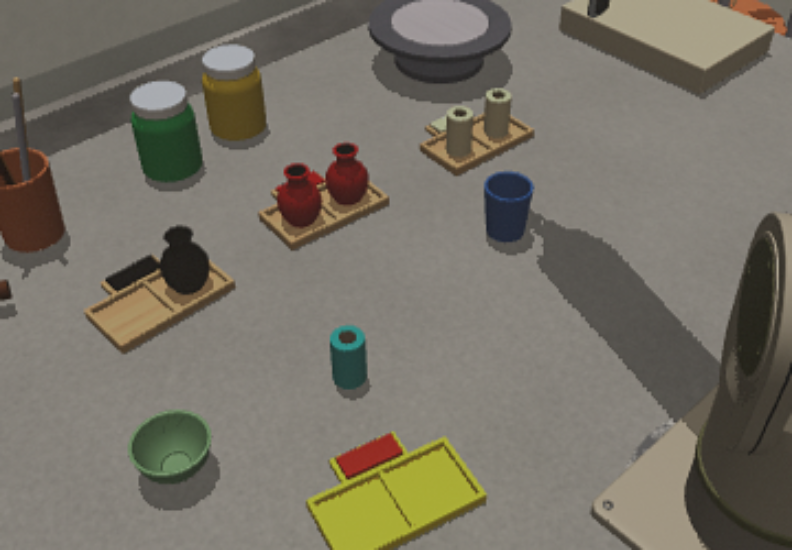

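All five pieces stand upright in their matching bays: posts at (459,130) and (497,113), red vases at (300,197) and (347,175), black vase at (185,263). The bowl, tumbler and turquoise post are unmoved.

```bash
python3 -c "
from workcell import *
print(hand_in())"
```

```text
the job is handed in; nothing more can be done
None
```

The job is handed in at about 35 s on the robot clock: both red vases, the black vase and both cream posts stand upright in the trays with matching tiles, and the bowl, tumbler and look-alikes were left alone.

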